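Tilt the tray and scoop out the used tubes

TASK

Clear the four used sample tubes out of the shallow steel tray without touching them with the gripper: raise the tray by its bar so that it stays tilted and the tubes roll together at its low end, then pick them up with the steel scoop and tip them into the white tray. Finish with all four tubes lying in the white tray and the scoop standing flat on the desk again, and leave the bottles and the tape where they are.

Things in the scene. Friction and masses are not known exactly. Their poses are not given: they have to be found in the camera images.
- stand: fixed grey base plate of the tilting tray, 236 x 196 x 8 mm; origin at the centre of its underside on the desk; its x axis runs from the tray's low (hinge) end, nearest the robot, to the end with the lifting bar; y across the tray, z up
- tray_tilt (a joint): tilt of the shallow steel tray on its base, rad: 0 level, grows as the bar end is raised, end stop at 0.42. Stiff friction hinges at the low end, 105 mm from the base's centre toward the robot, axis across the tray 26 mm above the desk: raising the bar takes about 10 N, and the tray stays at whatever tilt it is left
- tray_bar (a point): middle of the tray's lifting bar: grey round bar 10 mm thick, 96 mm long, running across (along y) 40 mm outside the wall of the end away from the robot, free on both sides; 255 mm from the hinge axis and 22 mm above it when level (48 mm above the desk). Turns with the tray: x up the tray from low end to bar, z square to its floor
- tray_low (a point): middle of the line where the tray's floor (upper face) meets its low end wall, 6 mm above the hinge axis when level; turns with the tray like tray_bar. The floor is flat, 215 mm long (x), 160 mm wide; side walls and bar-end wall stand 24 mm above it, with a 5 mm rolled rim; the low end wall is 48 mm high and leans out 10 degrees
- scoop_grip (a point): grip point on the scoop: centre of width and height of its grey handle, a straight level bar with flat sides, 22 mm wide, 23 mm high, 70 mm long; 62 mm above the scoop's underside, 154 mm behind the lip; the handle reaches from 33 mm before it to 37 mm behind it, the blade's upright back is 45 mm before it. Turns with the scoop: x from lip to handle, z up. Scoop about 0.18 kg, standing on its blade
- scoop_lip (a point): middle of the scoop's straight thin front lip, level with its underside; same axes as scoop_grip. The scoop is bent steel sheet, 1.8 mm thick, 90 mm wide, without sides: a flat blade 91 mm long from the lip to a curved back 68 mm high, handle behind the back. The lip points toward the robot
- white_tray: loose white plastic tray for the used tubes, 215 (x) x 203 (y) x 68 mm, walls 2 mm, inner floor 3 mm up; origin at the centre of its underside
- violet_bottle: bystander: dropper bottle, 32 mm wide, 99 mm high, behind the scoop; origin under its centre
- blue_bottle: bystander: dropper bottle, 32 mm wide, 99 mm high, beside the other two; origin under its centre
- brown_bottle: bystander: dropper bottle, 32 mm wide, 99 mm high, beside the other two; origin under its centre
- tape_roll: bystander: roll of tape lying flat, 100 mm wide, 25 mm high, between the scoop and the robot; origin under its centre
- used_tube_1: capped sample tube lying across the steel tray, 104 mm long, body 16 mm and cap 21 mm thick, 16 g, rolls on the steel floor or blade once this is tilted by more than about 0.25 rad; origin at its pointed end, z axis along the tube to the cap
- used_tube_1_mid (a point): half-way along that tube, on its axis
- used_tube_2: capped sample tube lying across the steel tray, 104 mm long, body 16 mm and cap 21 mm thick, 16 g, rolls on the steel floor or blade once this is tilted by more than about 0.25 rad; origin at its pointed end, z axis along the tube to the cap
- used_tube_2_mid (a point): half-way along that tube, on its axis
- used_tube_3: capped sample tube lying across the steel tray, 104 mm long, body 16 mm and cap 21 mm thick, 16 g, rolls on the steel floor or blade once this is tilted by more than about 0.25 rad; origin at its pointed end, z axis along the tube to the cap
- used_tube_3_mid (a point): half-way along that tube, on its axis
- used_tube_4: capped sample tube lying across the steel tray, 104 mm long, body 16 mm and cap 21 mm thick, 16 g, rolls on the steel floor or blade once this is tilted by more than about 0.25 rad; origin at its pointed end, z axis along the tube to the cap
- used_tube_4_mid (a point): half-way along that tube, on its axis

How it is judged:
By the outcome, as a careful person would: the job done as asked, in the order asked, and still so for the second after the job is handed in, with the robot touching nothing.
It also fails if it takes over 72 s, if anything falls off the work surface, if the arm or the gripper's body presses on something with over 40 N, if the wrist force passes 120 N, or if a joint passes its speed limit or range.

ROBOT

A 6-joint arm with a two-finger parallel gripper is mounted at the origin on a cart in front of the work surface, level with it; the furniture and walls round the work are solid. World frame = base frame: x ahead of the robot, y to its left, z up, the work surface at z = 0. Lengths are in m, angles in rad, forces in N, time in s.
With the tool pointing down it reaches from about 0.375 to 0.9 m from the base axis. Payload 3.1 kg.
Tool frame: the origin (TCP) lies between the finger pads; the fingertips stand 8 mm ahead of it and the grasp point (between the pads) lies 11 mm behind it; z points along the fingers, y is the line along which they close (so a half turn about z gives the same grasp; the last joint's range is limited). The gripper opens to 87 mm and grips with 3 to 60 N. Pads are 19 mm wide; open, the fingers measure 117 mm over their backs; the gripper's body (75 mm by 190 mm) begins 51 mm behind the grasp point.
Start: joints at [-1.315, 0.527, 1.433, -0, 1.181, -0.178], TCP at [0.263, -0.567, 0.231] pointing down, gripper open.
Joint ranges: [-3.08, 3.08], [-0.75, 2.2], [0.22, 2.44], [-1.43, 4.57], [0, 2.65], [-2.85, 2.85]. Speed limits (rad/s): [2.79, 2.79, 3.14, 3.14, 3.14, 3.14].

INTERFACE

Orientations are given as a unit quaternion [x, y, z, w].
In Python, from rig import robot, vision, job gives the robot as it stands.
- The arm moves only by the shell command python3 -m handwheel 'ROWS' [OPENING] [FORCE]. ROWS is JSON, a list of rows, each a list of 4 numbers: the shift along the tool's x, y, z as a fraction of full scale, then the turn about the tool's z as a fraction of full scale. A call has 1 to 20 rows; each row is the pose to reach, as a shift and turn from the pose commanded when the call began, along the tool's axes at that moment, turning the shorter way round; what a row does not reach only later rows make up. Full scale, the value 1, is 300 mm for a shift and 2 pi rad for a turn. A row lasts 1/12 s, in which the tool goes at most 41.7 mm and 7.16 degrees, less where a joint would pass 70% of its speed; a pose out of reach is approached as far as the arm can. A call with a number of a shift or a turn outside -1 to 1 is refused whole. A call with a gripper value outside its range is refused whole. OPENING is the opening in per cent of the stroke, from 0 (shut) to 100 (fully open), set as the call begins (- or left out, the last holds). The fingers move at their own pace and stop on an object; FORCE is the grip in N (left out, the last holds). Time passes only in rows, so rows that repeat a pose let the fingers close. It gives the time, the measured TCP pose, the force, the opening and the grip force at its end, in the units of the state.
- robot.get_obs(): the state, without advancing time (a new reading comes with each control period).
- vision.camera(name): name is "scene" or "top" or "wrist"; returns a dict with "frame" (480x640x3 uint8, red, green, blue), "K" (3x3 intrinsics, pixels), "k1" (the pictures are not rectified: a ray, as slopes to the right and down, at radius r is drawn at 1 + k1 r^2 times it, then the intrinsics apply), "cam_to_world" (4x4, takes a point from camera to world coordinates); the wrist camera has in their place "hand_eye" (4x4, takes a point from camera to tool coordinates, whose origin is the TCP and whose axes are the flange's). Camera axes: x right, y down, z forward; pixel columns grow to the right and rows downward; lengths in m; the calibration is good to about 2 mm. A picture is of the moment at which its call begins: read the wrist's pose just before it. There is no depth.
- job.hand_in(): hands the job in; it is judged then, once.
Trained networks look in the newest picture that a camera, given by its name, has taken for a name from the list of things; names that differ only in an ending like _2 or _b are one class to them, and where a whole thing is asked for, a point or a joint stands for the part that bears it (a point fixed in the world has none). Each returns a list of dicts, best first, with "conf" (0 to 1); they miss things now and then, are a little off and sometimes report something else, mostly with a low value. They report only what shows in the picture. A call takes as long as a camera call.
- vision.look_for(camera, label): "point" ([row, column] in pixels, amid what is visible of it).
- vision.outline_of(camera, label): "mask" (480x640 bool, what is visible of it) and "point" ([row, column] in pixels, amid what is visible of it).
The state is a dict: "time": time; "q": joint angles; "joint_velocities": joint speeds; "joint_torque": joint torques, N m; "position": TCP position; "tool_rot": TCP orientation; "ft_force": force on the tool from outside, world axes, zero at the start; "moment": the same for the moment, N m; "grip_width": finger opening in m; "grip_force": force on a finger pad.
Only numpy, scipy, OpenCV 4.12 (cv2) and the standard library are available. Lean on these libraries where they do the work, as an engineer would, in place of code of your own. Each camera call takes 0.05 s, during which the arm holds its last target. There are 200 camera calls.

## Working session

There is one attempt and no reset: what is moved stays moved. The work goes in short steps, Python scripts to look and compute and a shell command to move; the robot and the scene stay as the last step left them, time stands still between calls to the robot, and variables do not carry over. Pictures are saved under pics/ and viewed, at most 10 in all, crops included, and the job is handed in when it is done.

```bash
mkdir -p pics; cat > h.py <<'E'
import numpy as np, cv2
from scipy.spatial.transform import Rotation as R
from rig import robot, vision, job
def cam(n):
    o=robot.get_obs(); c=vision.camera(n)
    if 'cam_to_world' in c: T=np.array(c['cam_to_world'])
    else:
        W=np.eye(4); W[:3,:3]=R.from_quat(o['tool_rot']).as_matrix(); W[:3,3]=o['position']; T=W@np.array(c['hand_eye'])
    c['T']=T; return c
def save(c,f,box=None,s=1):
    im=c['frame'][:,:,::-1]
    if box: im=im[box[0]:box[1],box[2]:box[3]]
    cv2.imwrite('pics/'+f,cv2.resize(im,None,fx=s,fy=s))
def ray(c,p):  # p=[row,col]
    K=np.array(c['K']); d=np.array([(p[1]-K[0,2])/K[0,0],(p[0]-K[1,2])/K[1,1]]); u=d.copy()
    for _ in range(20): u=d/(1+c['k1']*(u@u))
    return c['T'][:3,3], c['T'][:3,:3]@np.array([u[0],u[1],1])
def at_z(c,p,z):
    o,d=ray(c,p); return o+d*(z-o[2])/d[2]
def proj(c,P):
    P=np.linalg.inv(c['T'])@np.append(P,1); u=P[:2]/P[2]; u=u*(1+c['k1']*(u@u)); K=np.array(c['K'])
    return np.array([K[1,1]*u[1]+K[1,2],K[0,0]*u[0]+K[0,2]])
def tri(c1,p1,c2,p2):
    o1,d1=ray(c1,p1);o2,d2=ray(c2,p2)
    s=np.linalg.lstsq(np.c_[d1,-d2],o2-o1,rcond=None)[0]
    a,b=o1+s[0]*d1,o2+s[1]*d2; return (a+b)/2,np.linalg.norm(a-b)
def rel(target,yaw=None):
    "fractions for a world TCP target"
    o=robot.get_obs(); M=R.from_quat(o['tool_rot']).as_matrix()
    print('frac',np.round(M.T@(np.array(target)-o['position'])/.3,4),'pos',np.round(o['position'],4))
def st():
    o=robot.get_obs(); M=R.from_quat(o['tool_rot']).as_matrix()
    print('t',round(o['time'],2),'pos',np.round(o['position'],4),'x',np.round(M[:,0],3),'y',np.round(M[:,1],3),'F',np.round(o['ft_force'],1),'w',round(o['grip_width'],4),'gf',np.round(o['grip_force'],1),'q',np.round(o['q'],2))
E
cat > m.py <<'E'
from h import *
np.set_printoptions(suppress=True,precision=4)
st()
C={}
for n in ['scene','top']:
    C[n]=cam(n); save(C[n],n+'0.png'); print(n,C[n]['T'][:3,3],C[n]['frame'].shape)
    for l,z in [('stand',.008),('tray_bar',.048),('tray_low',.032),('scoop_grip',.062),('scoop_lip',0),('white_tray',.03),('violet_bottle',.05),('blue_bottle',.05),('brown_bottle',.05),('tape_roll',.0125),('used_tube_1_mid',.04)]:
        for r in vision.look_for(n,l)[:4]:
            if r['conf']>.3: print(n,l,round(r['conf'],2),np.round(r['point']),at_z(C[n],r['point'],z)[:2])
E
python3 m.py
```

```text
t 0.0 pos [ 0.2631 -0.5661  0.2296] x [0.907 0.421 0.   ] y [ 0.421 -0.907 -0.002] F [ 0.2  0.  -0.1] w 0.0871 gf 0.0 q [-1.31  0.53  1.43 -0.    1.18 -0.18]
scene [0.1682 0.5634 0.8726] (480, 640, 3)
scene stand 0.65 [364. 253.] [0.5138 0.2383]
scene tray_bar 0.93 [357. 260.] [0.4959 0.2363]
scene tray_low 0.87 [354. 259.] [0.5077 0.2264]
scene scoop_grip 0.55 [274. 325.] [0.4887 0.0371]
scene scoop_lip 0.65 [272. 324.] [ 0.5176 -0.0065]
scene scoop_lip 0.51 [372. 292.] [0.4503 0.2104]
scene white_tray 0.91 [209. 387.] [ 0.4772 -0.2051]
scene violet_bottle 0.61 [212. 257.] [ 0.7012 -0.0353]
scene blue_bottle 0.75 [236. 231.] [0.7063 0.0461]
scene blue_bottle 0.56 [354. 253.] [0.5083 0.2388]
scene brown_bottle 0.88 [222. 241.] [0.712  0.0053]
scene tape_roll 0.89 [320. 380.] [0.3648 0.0439]
scene used_tube_1_mid 0.64 [371. 293.] [0.436  0.2251]
top [0.2802 0.0032 1.3305] (480, 640, 3)
top stand 0.95 [255. 221.] [0.5069 0.23  ]
top tray_bar 0.6 [252. 217.] [0.5059 0.2324]
top tray_low 0.49 [264. 219.] [0.4806 0.229 ]
top scoop_grip 0.85 [257. 315.] [0.4925 0.0056]
top scoop_lip 0.94 [254. 316.] [0.5084 0.0043]
top white_tray 0.72 [261. 410.] [ 0.4878 -0.218 ]
top white_tray 0.32 [244. 217.] [0.5285 0.2361]
top violet_bottle 0.62 [169. 335.] [ 0.7057 -0.0423]
top blue_bottle 0.47 [167. 302.] [0.7106 0.0372]
top brown_bottle 0.78 [164. 318.] [ 0.7194 -0.0014]
top tape_roll 0.92 [303. 332.] [ 0.3915 -0.0337]
top used_tube_1_mid 0.53 [282. 222.] [0.4369 0.221 ]
```

```bash
python3 - <<'E'
import cv2,numpy as np
a=cv2.imread('pics/top0.png')[130:350,140:480]; b=cv2.imread('pics/scene0.png')[170:450,150:470]
cv2.imwrite('pics/top0c.png',cv2.resize(a,None,fx=2.35,fy=2.35,interpolation=2)); cv2.imwrite('pics/sc0c.png',cv2.resize(b,None,fx=2.1,fy=2.1,interpolation=2))
E
```

```text
(no output)
```

View pics/top0c.png

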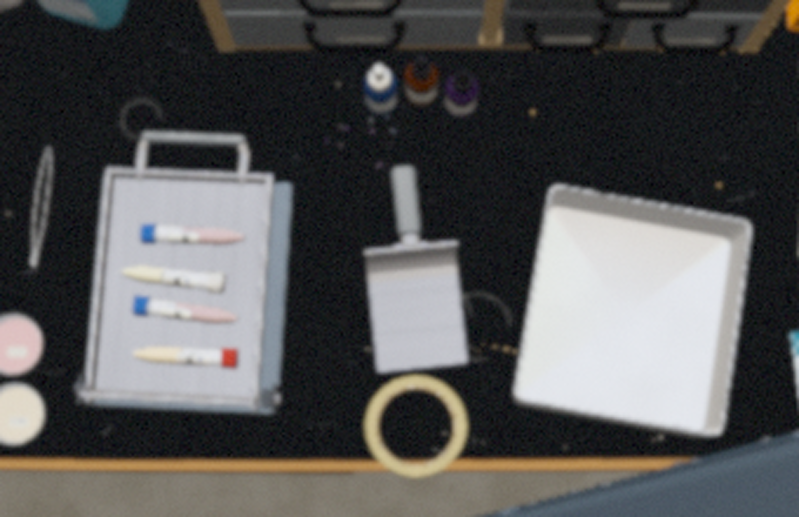

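View pics/sc0c.png

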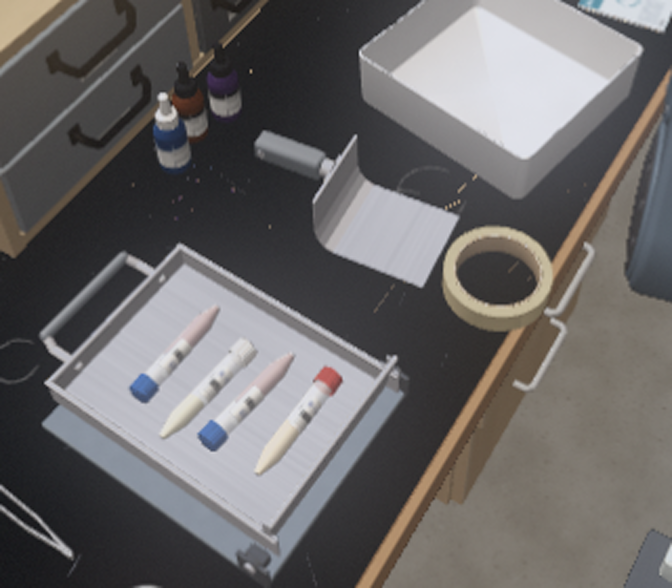

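```bash
python3 - <<'E'
from h import *
np.set_printoptions(suppress=True,precision=4)
c=cam('top'); s=cam('scene')
T=lambda x,y:np.array([130+y/2.35,140+x/2.35]); S=lambda x,y:np.array([170+y/2.1,150+x/2.1])
for n,p,z in [('barL',(140,136),.048),('barR',(247,142),.048),('lipL',(377,373),0),('lipR',(470,362),0),('hend',(403,167),.074),('hbeg',(409,238),.074),('backL',(365,252),.068),('backR',(459,242),.068),
 ('w1',(553,187),.068),('w2',(750,222),.068),('w3',(722,435),.068),('w4',(516,402),.068),('farL',(103,171),.056),('farR',(272,177),.056),('plateR',(293,183),.008),('plateB',(275,412),.008)]:
    print('top',n,at_z(c,T(*p),z)[:2])
for n,p,z in [('barL',(45,338),.048),('barR',(128,260),.048),('lipL',(422,284),0),('lipR',(459,208),0),('hend',(262,150),.062),('hbeg',(326,168),.062),('backL',(318,205),.068),('backR',(354,138),.068),('plate',(408,376),.008)]:
    print('scene',n,at_z(s,S(*p),z)[:2])
m=vision.outline_of('top','scoop_lip')[0]['mask'];ys,xs=np.nonzero(m);print('scoop mask',ys.min(),ys.max(),xs.min(),xs.max())
E
```

```text
top barL [0.6607 0.2795]
top barR [0.6539 0.1706]
top lipL [0.4263 0.04  ]
top lipR [ 0.4372 -0.0538]
top hend [0.6206 0.0134]
top hbeg [0.5494 0.0075]
top backL [0.5368 0.0503]
top backR [ 0.5466 -0.0412]
top w1 [ 0.6019 -0.1343]
top w2 [ 0.5667 -0.3296]
top w3 [ 0.3574 -0.2922]
top w4 [ 0.3907 -0.0944]
top farL [0.6221 0.3135]
top farR [0.6153 0.1436]
top plateR [0.6215 0.1271]
top plateB [0.3864 0.1414]
scene barL [0.6589 0.2756]
scene barR [0.6504 0.178 ]
scene lipL [0.4304 0.0358]
scene lipR [ 0.4431 -0.0595]
scene hend [0.6149 0.0205]
scene hbeg [0.5513 0.0077]
scene backL [0.5313 0.0519]
scene backR [ 0.5458 -0.033 ]
scene plate [0.3922 0.1285]
scoop mask 201 287 295 337
```

```bash
r='[0.767,-0.615,0,0]'; python3 -m handwheel '[[0.767,-0.615,0,0],[0.767,-0.615,0,0],[0.767,-0.615,0,0],[0.767,-0.615,0,0],[0.767,-0.615,0,0],[0.767,-0.615,0,0],[0.767,-0.615,0,0]]' 34 40
python3 -m handwheel '[[0.767,-0.615,0,0],[0.767,-0.615,0,0],[0.767,-0.615,0,0],[0.767,-0.615,0,0],[0.767,-0.615,0,0],[0.767,-0.615,0,0],[0.767,-0.615,0,0]]'
python3 -m handwheel '[[0.767,-0.615,0,-0.171],[0.767,-0.615,0,-0.171],[0.767,-0.615,0,-0.171],[0.767,-0.615,0,-0.171],[0.767,-0.615,0,-0.171],[0.767,-0.615,0,-0.171],[0.767,-0.615,0,-0.171],[0.767,-0.615,0,-0.171],[0.767,-0.615,0,-0.171],[0.767,-0.615,0,-0.171]]'
python3 - <<'E'
from h import *
st(); rel([.656,.226,.1])
w=cam('wrist'); save(w,'w1.png'); print(w['T'])
for r in vision.outline_of('wrist','tray_bar')[:2]: print(r['conf'],r['point'],at_z(w,r['point'],.048))
E
```

```text
time: 1.93
position: [0.3934, -0.3038, 0.2308]
tool_rot: [0.977, 0.215, 0.0, 0.0]
ft_force: [-0.5, 0.5, 0.5]
grip_width: 0.048
grip_force: 0.0
time: 2.52
position: [0.523, -0.0422, 0.2308]
tool_rot: [0.976, 0.216, 0.0, 0.0]
ft_force: [0.6, -0.6, -0.6]
grip_width: 0.0295
grip_force: 0.0
time: 3.35
position: [0.6532, 0.2214, 0.23]
tool_rot: [0.727, 0.686, -0.0, -0.0]
ft_force: [0.4, -0.1, -0.5]
grip_width: 0.0294
grip_force: 0.0
t 3.35 pos [0.6532 0.2214 0.23  ] x [ 0.058  0.998 -0.   ] y [ 0.998 -0.058 -0.001] F [ 0.4 -0.1 -0.5] w 0.0294 gf 0.0 q [ 0.17  0.62  1.25 -0.    1.27  0.22]
frac [0.016  0.0087 0.4332] pos [0.6532 0.2214 0.23  ]
[[ 0.99834385 -0.05482792 -0.01741998  0.65767556]
 [-0.05751714 -0.95736319 -0.28310335  0.29939563]
 [-0.00115528  0.28363643 -0.9589312   0.38407877]
 [ 0.          0.          0.          1.        ]]
0.67 [203.5, 158.1] [0.5018904  0.24201802 0.048     ]
```

View pics/w1.png

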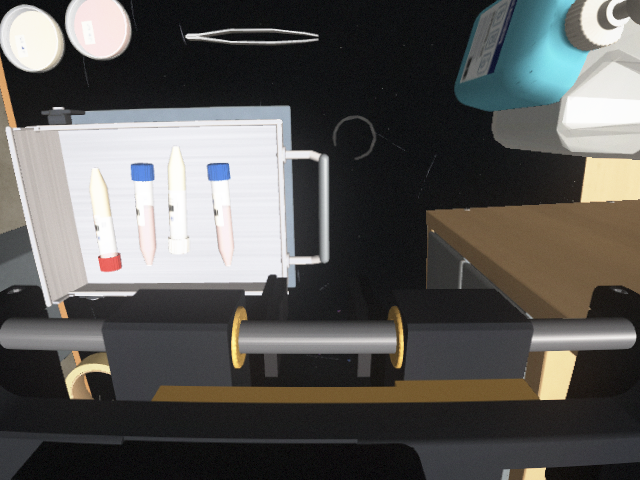

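```bash
python3 - <<'E'
from h import *
np.set_printoptions(suppress=True,precision=4)
w=cam('wrist'); c=cam('top')
for n,p,z in [('barA',(155,323),.048),('barB',(262,323.5),.048),('farwallA',(122,282),.056),('farwallB',(292,287),.056),('plA',(107,290),.008),('lowA',(130,47),.032),('lowB',(300,82),.032)]: print(n,at_z(w,p,z)[:2])
for z in (0,.1,.2): print('cab',z,at_z(c,(150,300),z)[:2])
st()
E
```

```text
barA [0.6616 0.2762]
barB [0.6561 0.1724]
farwallA [0.6275 0.3072]
farwallB [0.618  0.1459]
plA [0.6322 0.3223]
lowA [0.397 0.318]
lowB [0.388  0.1378]
cab 0 [0.7725 0.0428]
cab 0.1 [0.7355 0.0398]
cab 0.2 [0.6985 0.0368]
t 3.55 pos [0.6532 0.2195 0.2306] x [ 0.064  0.998 -0.   ] y [ 0.998 -0.064 -0.   ] F [ 0.4  0.6 -0.3] w 0.0297 gf 0.0 q [ 0.16  0.62  1.26 -0.    1.27  0.23]
```

```bash
python3 - <<'E'
from h import *
np.set_printoptions(suppress=True,precision=4)
s=cam('scene'); print(at_z(s,(170+248/2.1,150+12/2.1),0)); print(at_z(s,(170+40/2.1,150+240/2.1),0))
w=cam('wrist')
for z in (.1,.2,.3): print(at_z(w,(210,428),z))
rel([.659,.2245,.037])
E
```

```text
[0.7806 0.2015 0.    ]
[ 0.7621 -0.1407  0.    ]
[0.7435 0.2304 0.1   ]
[0.7135 0.2539 0.2   ]
[0.6835 0.2774 0.3   ]
frac [0.0182 0.0178 0.6459] pos [0.6533 0.2194 0.2308]
```

```bash
python3 -m handwheel '[[0.018,0.018,0.12,0],[0.018,0.018,0.24,0],[0.018,0.018,0.36,0],[0.018,0.018,0.48,0],[0.018,0.018,0.58,0],[0.018,0.018,0.62,0],[0.018,0.018,0.646,0],[0.018,0.018,0.646,0]]' 34 40
python3 -m handwheel '[[0,0,0,0],[0,0,0,0],[0,0,0,0],[0,0,0,0],[0,0,0,0],[0,0,0,0]]' 0 40
python3 -c "from h import *; st()"
```

```text
time: 4.32
position: [0.6587, 0.2248, 0.0358]
tool_rot: [0.729, 0.685, -0.001, -0.0]
ft_force: [-0.1, -0.8, 0.2]
grip_width: 0.0296
grip_force: 0.0
time: 4.82
position: [0.6594, 0.2254, 0.0386]
tool_rot: [0.728, 0.685, 0.001, 0.0]
ft_force: [-2.1, 0.4, 6.1]
grip_width: 0.0086
grip_force: 40.0
t 4.82 pos [0.6594 0.2254 0.0386] x [0.061 0.998 0.   ] y [ 0.998 -0.061  0.001] F [-2.1  0.4  6.1] w 0.0086 gf 40.0 q [0.17 0.85 1.36 0.   0.93 0.23]
```

```bash
python3 -m handwheel '[[0,-0.002,-0.021,0],[0,-0.005,-0.042,0],[0,-0.008,-0.063,0],[0,-0.012,-0.084,0],[0,-0.016,-0.105,0],[0,-0.020,-0.126,0],[0,-0.025,-0.147,0],[0,-0.031,-0.167,0],[0,-0.037,-0.188,0],[0,-0.044,-0.208,0],[0,-0.052,-0.228,0],[0,-0.060,-0.248,0],[0,-0.068,-0.268,0],[0,-0.076,-0.287,0],[0,-0.084,-0.303,0],[0,-0.092,-0.318,0],[0,-0.092,-0.318,0],[0,-0.092,-0.318,0],[0,-0.092,-0.318,0],[0,-0.092,-0.318,0]]' 0 40
python3 - <<'E'
from h import *
st()
w=cam('wrist'); save(w,'w2.png'); s=cam('scene'); save(s,'s2.png',(260,460,140,380),2.5)
for l in ['used_tube_1','tray_bar']:
  for n,c in (('wrist',w),('scene',s)):
    for r in vision.look_for(n,l)[:5]: print(n,l,round(r['conf'],2),np.round(r['point']))
E
```

```text
time: 6.48
position: [0.6328, 0.2268, 0.1338]
tool_rot: [0.729, 0.685, 0.001, 0.001]
ft_force: [3.1, -1.1, 3.6]
grip_width: 0.0087
grip_force: 40.0
t 6.48 pos [0.6328 0.2268 0.1338] x [0.061 0.998 0.   ] y [ 0.998 -0.061  0.003] F [ 3.1 -1.1  3.6] w 0.0087 gf 40.0 q [ 0.18  0.7   1.39 -0.    1.05  0.24]
wrist used_tube_1 0.91 [233.  15.]
wrist used_tube_1 0.89 [263.   0.]
wrist used_tube_1 0.81 [257.  56.]
wrist used_tube_1 0.76 [201.  25.]
scene used_tube_1 0.94 [381. 310.]
scene used_tube_1 0.9 [377. 276.]
scene used_tube_1 0.89 [378. 294.]
scene used_tube_1 0.76 [359. 279.]
wrist tray_bar 0.71 [216. 156.]
scene tray_bar 0.72 [344. 253.]
scene tray_bar 0.5 [379. 281.]
```

View pics/s2.png

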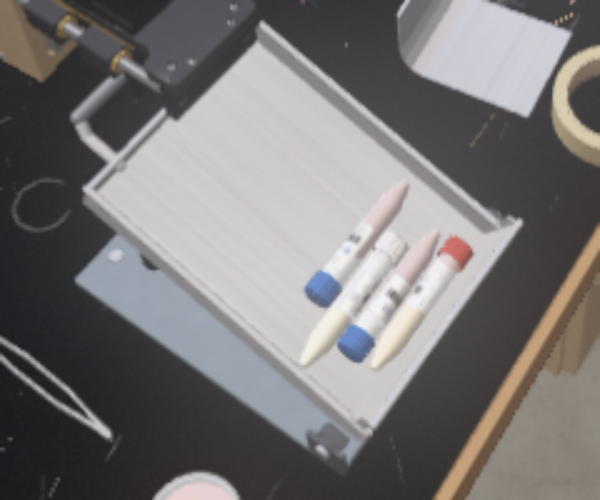

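```bash
python3 -m handwheel '[[0,0,0,0],[0,0,0,0],[0,0,0,0],[0,0,0,0],[0,0,-0.1,0],[0,0,-0.2,0],[0,0,-0.3,0],[0,0,-0.39,0]]' 34
python3 -m handwheel '[[-0.1,0,0,0],[-0.2,0,0,0],[-0.728,-0.119,0,-0.28],[-0.728,-0.119,0,-0.28],[-0.728,-0.119,0,-0.28],[-0.728,-0.119,0,-0.28],[-0.728,-0.119,0,-0.28],[-0.728,-0.119,0,-0.28],[-0.728,-0.119,0,-0.28],[-0.728,-0.119,0,-0.28],[-0.728,-0.119,0,-0.28],[-0.728,-0.119,0,-0.28],[-0.728,-0.119,0,-0.28],[-0.728,-0.119,0,-0.28],[-0.728,-0.119,0,-0.28],[-0.728,-0.119,0,-0.28],[-0.728,-0.119,0,-0.28],[-0.728,-0.119,0,-0.28]]' 50
python3 - <<'E'
from h import *
np.set_printoptions(suppress=True,precision=4)
st(); rel([.584,.0105,.051])
w=cam('wrist'); save(w,'w3.png')
for r in vision.outline_of('wrist','scoop_lip')[:1]: print(r['conf'],r['point'])
c=cam('top'); s=cam('scene')
ps={}
for n,cc in(('top',c),('scene',s)):
    for r in vision.look_for(n,'used_tube_1')[:4]: print(n,round(r['conf'],2),np.round(r['point'],1), at_z(cc,r['point'],.055)[:2])
E
```

```text
time: 7.45
position: [0.6301, 0.227, 0.2497]
tool_rot: [0.728, 0.685, -0.001, -0.001]
ft_force: [-0.4, -0.2, -0.2]
grip_width: 0.0297
grip_force: 0.0
time: 8.95
position: [0.581, 0.0116, 0.2482]
tool_rot: [-0.064, 0.998, 0.001, -0.002]
ft_force: [0.8, -0.2, -0.3]
grip_width: 0.0435
grip_force: 0.0
t 8.95 pos [0.581  0.0116 0.2482] x [-0.992 -0.127  0.004] y [-0.127  0.992  0.001] F [ 0.8 -0.2 -0.3] w 0.0435 gf 0.0 q [-0.17  0.45  1.52  0.    1.17 -1.87]
frac [-0.0117 -0.0058  0.6572] pos [0.581  0.0116 0.2482]
0.72 [129.7, 317.4]
top 0.69 [280.5 208.7] [0.4389 0.248 ]
top 0.66 [274.4 209.5] [0.453  0.2466]
top 0.45 [289.1 202.6] [0.4192 0.2614]
scene 0.81 [383.2 309.5] [0.3972 0.2351]
scene 0.75 [377.8 273.2] [0.4528 0.2581]
scene 0.68 [381.7 291.5] [0.4235 0.2482]
scene 0.63 [358.2 280.4] [0.4628 0.2228]
```

View pics/w3.png

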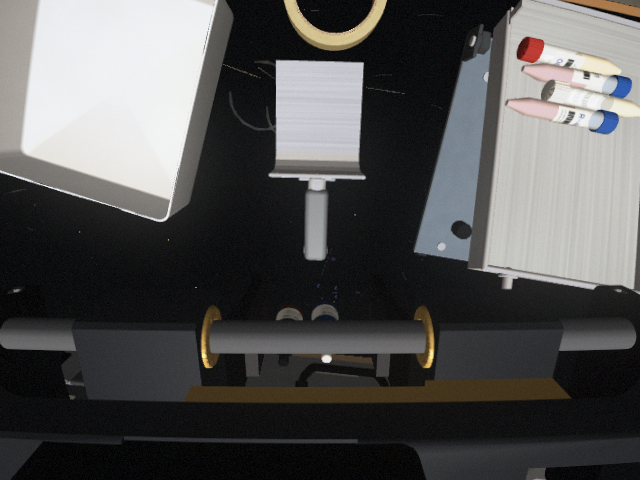

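```bash
python3 - <<'E'
from h import *
np.set_printoptions(suppress=True,precision=4)
w=cam('wrist')
for n,p,z in [('lipL',(62,276),0),('lipR',(63,363),0),('bL',(175,270),.068),('bR',(177,365),.068),('hb',(190,317),.0735),('he',(258,315.5),.0735),
  ('he2',(258,315.5),.062)]: print(n,at_z(w,p,z)[:2])
# tubes at floor-plane (tilt .389), hinge from bar
hx=np.array([.659,.2245])-.255*np.array([np.cos(.056),-np.sin(.056)]); print('hinge',hx)
t=.389; ex=np.array([np.cos(.056)*np.cos(t),-np.sin(.056)*np.cos(t),np.sin(t)]); n=np.array([-np.cos(.056)*np.sin(t),np.sin(.056)*np.sin(t),np.cos(t)]); ey=np.cross(n,ex)
O=np.r_[hx,.026]+.006*n
for nm,p in [('red',(48,531)),('redtip',(65,618)),('pk1',(72,525)),('b1',(86,622)),('whcap',(92,550)),('whtip',(107,638)),('pk4',(103,508)),('b4',(122,604)),('cornerR',(10,512)),('wallside',(268,475))]:
    o,d=ray(w,p); s=((O+.01*n-o)@n)/(d@n); P=o+s*d-O; print(nm,P@ex,P@ey)
st()
E
```

```text
lipL [ 0.4417 -0.049 ]
lipR [0.4312 0.0401]
bL [ 0.5491 -0.0364]
bR [0.5398 0.0508]
hb [0.5566 0.0082]
he [0.6224 0.0152]
he2 [0.6265 0.0157]
hinge [0.4044 0.2388]
red 0.009066526149843736 -0.05042607735634834
redtip 0.0031122864231353316 0.040522756714603134
pk1 0.0346170131002352 -0.05443769718062705
b1 0.023945338568972428 0.04556929682881535
whcap 0.048365847307927395 -0.028500834128694825
whtip 0.04114780234204262 0.06377761217364705
pk4 0.06843363834777748 -0.06803124066958015
b4 0.06485768780518278 0.028019703859637042
cornerR -0.02544061358566648 -0.0720735562728327
wallside 0.2194277760934415 -0.08141723497665837
t 9.3 pos [0.5822 0.0112 0.249 ] x [-0.992 -0.126  0.   ] y [-0.126  0.992  0.   ] F [-0.9  1.  -0.6] w 0.0434 gf 0.0 q [-0.17  0.45  1.52  0.    1.17 -1.87]
```

```bash
python3 -m handwheel '[[-0.02,0,0.12,0.003],[-0.02,0,0.24,0.003],[-0.02,0,0.36,0.003],[-0.02,0,0.48,0.003],[-0.02,0,0.58,0.003],[-0.02,0,0.63,0.003],[-0.02,0,0.66,0.003],[-0.02,0,0.66,0.003]]' 50
python3 -m handwheel '[[0,0,0,0],[0,0,0,0],[0,0,0,0],[0,0,0,0],[0,0,0,0],[0,0,0,0],[0,0,0,0]]' 0 8
python3 - <<'E'
from h import *
st()
E
```

```text
time: 9.97
position: [0.5872, 0.012, 0.0491]
tool_rot: [-0.054, 0.999, 0.0, -0.002]
ft_force: [-0.1, -0.0, 0.2]
grip_width: 0.0436
grip_force: 0.0
time: 10.55
position: [0.5895, 0.0118, 0.0521]
tool_rot: [-0.054, 0.999, -0.0, 0.001]
ft_force: [1.6, 0.5, 3.5]
grip_width: 0.0219
grip_force: 8.0
t 10.55 pos [0.5895 0.0118 0.0521] x [-0.994 -0.108 -0.003] y [-0.108  0.994 -0.001] F [1.6 0.5 3.5] w 0.0219 gf 8.0 q [-0.17  0.73  1.65  0.    0.75 -1.85]
```

```bash
python3 -m handwheel '[[0,0,-0.02,0],[0,0,-0.04,0],[0,0,-0.06,0],[0,0,-0.08,0],[0,0,-0.1,0],[0,0,-0.12,0],[0,0,-0.14,0],[0,0,-0.16,0],[0,0,-0.18,0],[0,0,-0.2,0],[0,0,-0.2,0]]' 0 8
python3 - <<'E'
from h import *
st(); w=cam('wrist'); s=cam('scene')
a=w['frame'][:330,160:480]; b=s['frame'][200:365,250:410]
im=np.hstack([cv2.resize(a,(400,412)),cv2.resize(b,(400,412))]); cv2.imwrite('pics/w4.png',im[:,:,::-1])
E
```

```text
time: 11.47
position: [0.5893, 0.0117, 0.1126]
tool_rot: [-0.054, 0.999, -0.0, 0.001]
ft_force: [2.3, 0.3, -0.0]
grip_width: 0.0219
grip_force: 8.0
t 11.47 pos [0.5893 0.0117 0.1126] x [-0.994 -0.108 -0.003] y [-0.108  0.994 -0.001] F [ 2.3  0.3 -0. ] w 0.0219 gf 8.0 q [-0.17  0.64  1.63  0.    0.88 -1.85]
```

View pics/w4.png

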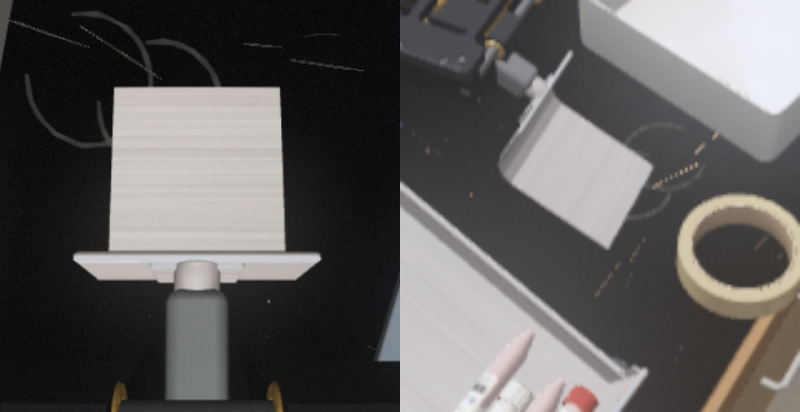

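```bash
cat >> h.py <<'E'
def pitch(w,row,col=317,dx=0.):
    "lip-down pitch whose projected lip row matches (wrist picture, scoop held)"
    H=np.array(w['hand_eye']); w=dict(w); w['T']=H; best=[]
    for f in np.arange(-.4,1.,.005):
        L=np.array([.154*np.cos(f)-.062*np.sin(f)+dx,0,-.011+.062*np.cos(f)+.154*np.sin(f)])
        best.append((abs(proj(w,L)[0]-row),f,L))
    return min(best,key=lambda b:b[0])
E
python3 - <<'E'
from h import *
w=cam('wrist'); print(pitch(w,69.6))
for f in (0,.2,.4,.5): 
    L=np.array([.154*np.cos(f)-.062*np.sin(f),0,-.011+.062*np.cos(f)+.154*np.sin(f)]); u=dict(w); u['T']=np.array(w['hand_eye']); print(f,proj(u,L+[0,.045,0]),proj(u,L-[0,.045,0]))
E
```

```text
(np.float64(0.06970011872016357), np.float64(0.4000000000000007), array([0.11769946, 0.        , 0.10607621]))
0 [-24.32165518 406.57724772] [-24.51380859 226.89928832]
0.2 [ 25.03365865 393.37746402] [ 24.87926145 240.11418202]
0.4 [ 69.89584228 384.05477905] [ 69.76904545 249.43407619]
0.5 [ 91.0085343  380.45351209] [ 90.89272146 253.02920307]
```

```bash
python3 -m handwheel '[[0,0,0,0],[0,0,0,0],[0,0,-0.03,0],[0,0,-0.09,0],[0,0,-0.16,0],[0,0,-0.23,0],[0,0,-0.3,0],[0,0,-0.37,0],[0,0,-0.44,0],[0,0,-0.5,0],[0,0,-0.55,0],[0,0,-0.58,0],[0,0,-0.59,0]]' 0 60
python3 -m handwheel '[[-0.01,0.03,0,0.002],[-0.02,0.09,0,0.004],[-0.04,0.16,0,0.006],[-0.06,0.23,0,0.008],[-0.08,0.3,0,0.01],[-0.1,0.37,0,0.013],[-0.11,0.44,0,0.016],[-0.13,0.51,0,0.02],[-0.15,0.58,0,0.022],[-0.162,0.64,0,0.026],[-0.162,0.68,0,0.026],[-0.162,0.694,0,0.026],[-0.162,0.694,0,0.026]]'
python3 - <<'E'
from h import *
np.set_printoptions(suppress=True,precision=4)
st(); w=cam('wrist'); save(w,'w5.png')
for f in (.4,.45,.5): 
    L=np.array([.154*np.cos(f)-.062*np.sin(f),0,-.011+.062*np.cos(f)+.154*np.sin(f)]); u=dict(w); u['T']=np.array(w['hand_eye']); print(f,proj(u,L+[0,.045,0]),proj(u,L-[0,.045,0]))
E
```

```text
time: 12.7
position: [0.588, 0.0118, 0.2892]
tool_rot: [-0.054, 0.999, -0.0, 0.0]
ft_force: [-0.5, -1.0, -1.3]
grip_width: 0.0215
grip_force: 60.0
time: 13.78
position: [0.6131, 0.2246, 0.287]
tool_rot: [0.027, 1.0, -0.0, -0.001]
ft_force: [0.6, 0.2, -2.0]
grip_width: 0.0217
grip_force: 60.0
t 13.78 pos [0.6131 0.2246 0.287 ] x [-0.999  0.053  0.003] y [ 0.053  0.999 -0.001] F [ 0.6  0.2 -2. ] w 0.0217 gf 60.0 q [ 0.18  0.51  1.29 -0.    1.34 -1.34]
0.4 [ 69.9604 384.1289] [ 69.8338 249.5146]
0.45 [ 80.6114 382.2509] [ 80.4903 251.387 ]
0.5 [ 91.0703 380.5253] [ 90.9542 253.1065]
```

View pics/w5.png

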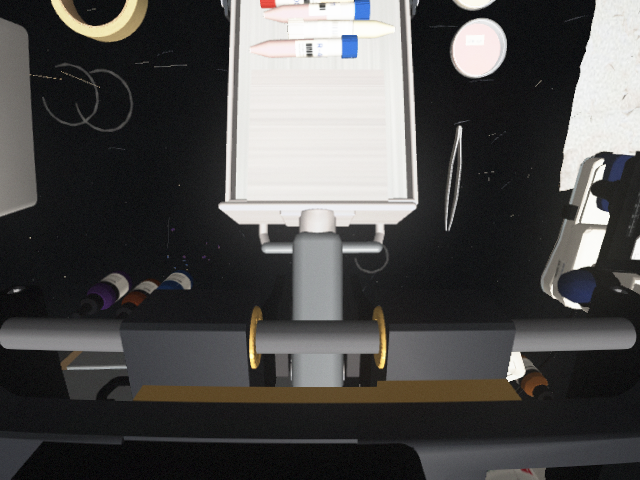

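```bash
python3 -m handwheel '[[0,0,0.03,0],[0,0,0.08,0],[0,0,0.14,0],[0,0,0.2,0],[0,0,0.25,0],[0,0,0.29,0],[0,0,0.32,0],[0,0,0.34,0],[0,0,0.355,0],[0,0,0.355,0]]' 0 60
python3 -m handwheel '[[0,0,0,0],[0,0,0,0],[0.01,0,0.004,0],[0.02,0,0.008,0],[0.03,0,0.012,0],[0.04,0,0.016,0]]' 0 10
python3 - <<'E'
from h import *
st(); w=cam('wrist'); save(w,'w6.png',(0,260,180,460),2.3)
E
```

```text
time: 14.67
position: [0.6139, 0.2238, 0.1811]
tool_rot: [0.028, 1.0, -0.0, -0.001]
ft_force: [0.5, -0.7, -0.8]
grip_width: 0.0218
grip_force: 60.0
time: 15.17
position: [0.6018, 0.2248, 0.1769]
tool_rot: [0.028, 1.0, 0.0, 0.0]
ft_force: [-0.6, 0.2, -0.8]
grip_width: 0.0222
grip_force: 10.0
t 15.17 pos [0.6018 0.2248 0.1769] x [-0.998  0.055 -0.   ] y [0.055 0.998 0.   ] F [-0.6  0.2 -0.8] w 0.0222 gf 10.0 q [ 0.18  0.61  1.44  0.    1.09 -1.33]
```

View pics/w6.png

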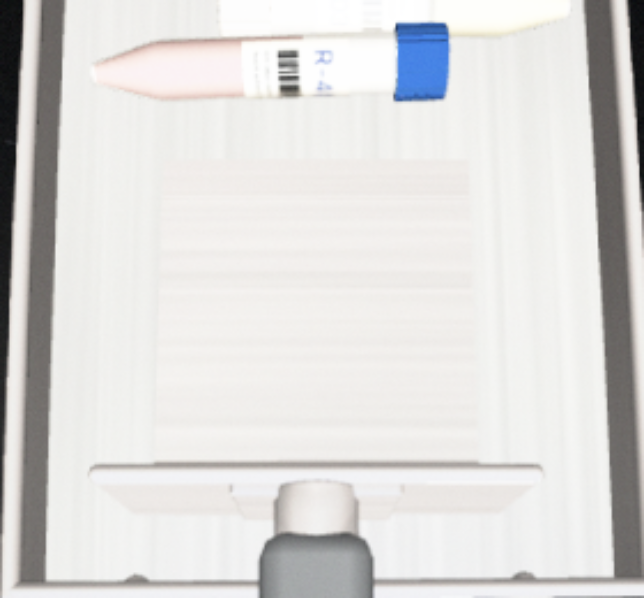

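```bash
python3 -m handwheel '[[0,0,0.006,0],[0,0,0.008,0],[0.015,0,0.014,0],[0.03,0,0.02,0],[0.045,0,0.026,0],[0.06,0,0.033,0],[0.075,0,0.039,0],[0.09,0,0.045,0],[0.105,0,0.051,0],[0.12,0,0.057,0],[0.135,0,0.063,0],[0.15,0,0.07,0],[0.165,0,0.076,0],[0.18,0,0.082,0],[0.195,0,0.088,0],[0.21,0,0.094,0]]' 0 7
python3 - <<'E'
from h import *
st(); w=cam('wrist'); s=cam('scene')
a=w['frame'][:240,180:460]; b=s['frame'][280,0]; b=s['frame'][270:450,190:400]
im=np.hstack([cv2.resize(a,(450,386)),cv2.resize(b,(450,386))]); im=cv2.resize(im,(800,343)); cv2.imwrite('pics/w7.png',im[:,:,::-1])
E
```

```text
time: 16.55
position: [0.5392, 0.2283, 0.1487]
tool_rot: [0.028, 1.0, 0.0, 0.0]
ft_force: [1.1, 0.4, 0.5]
grip_width: 0.022
grip_force: 7.0
t 16.55 pos [0.5392 0.2283 0.1487] x [-0.998  0.055 -0.001] y [0.055 0.998 0.   ] F [1.1 0.4 0.5] w 0.022 gf 7.0 q [ 0.21  0.58  1.61 -0.    0.95 -1.31]
```

View pics/w7.png

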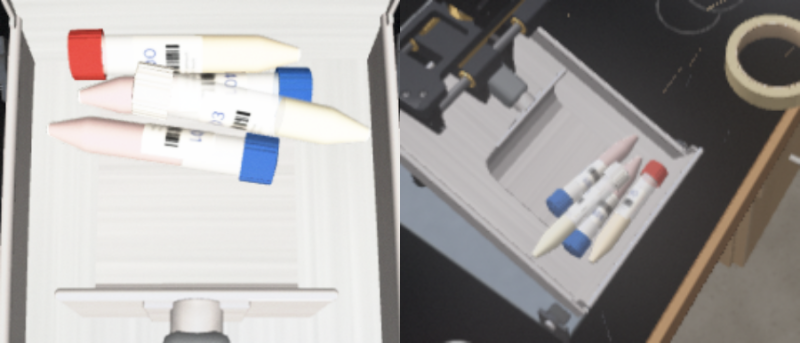

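```bash
python3 -m handwheel '[[0.01,0,0.004,0],[0.02,0,0.008,0],[0.03,0,0.012,0],[0.04,0,0.016,0],[0.05,0,0.02,0],[0.058,0,0.024,0],[0.058,0,0.024,0]]' 0 7
cat > plan.py <<'E'
from h import *
from scipy.optimize import fsolve
np.set_printoptions(suppress=True,precision=4)
o=robot.get_obs(); p=o['position']; st()
t=.389; tw=np.tan(t+.1745); O=np.array([.402,.239]); d=np.array([.998,-.056])
ph=(p[:2]-O)@d; pz=p[2]-.0316; print('tcp rel O',ph,pz)
for f in (.42,.4,.3,.2,.1,0,-.05,-.1):
    c,s=np.cos(f),np.sin(f); Rm=np.array([[c,-s],[s,c]])
    def eq(L,gap=.003):
        C=L+Rm@[.091,.018]
        return [C@np.array([-np.sin(t),np.cos(t)])-.018, L[0]+tw*L[1]-gap]
    L=fsolve(eq,[0,.01]); g=L+Rm@[.154,.062]; tcp=g-[0,.011]; he=L+Rm@[.191,.0505]; tip=g-[0,.019]
    fl=lambda P: P@np.array([-np.sin(t),np.cos(t)])
    print(f,'lip',L*1e3,'tcp frac',(ph-tcp[0])/.3,(pz-tcp[1])/.3,'clear he,tip mm',fl(he)*1e3,fl(tip)*1e3,'he along',(he@np.array([np.cos(t),np.sin(t)]))*1e3)
E
python3 plan.py
```

```text
time: 17.23
position: [0.5219, 0.2293, 0.1415]
tool_rot: [0.027, 1.0, 0.0, 0.0]
ft_force: [1.0, 0.0, 1.0]
grip_width: 0.0214
grip_force: 7.0
t 17.23 pos [0.5219 0.2293 0.1415] x [-0.998  0.055 -0.001] y [0.055 0.998 0.   ] F [1. 0. 1.] w 0.0214 gf 7.0 q [ 0.22  0.57  1.66 -0.    0.91 -1.3 ]
tcp rel O 0.12024842386077816 0.10991831218075222
0.42 lip [ 3.908  -1.4371] tcp frac 0.003352875177739384 0.009829299306815253 clear he,tip mm 53.5838885077517 46.35105997326052 he along 192.41398285210406
0.4 lip [2.9252 0.1184] tcp frac -0.0012541251242134215 0.012412431544882493 clear he,tip mm 51.59801158662715 45.109837122089246 he along 193.18451152159597
0.3 lip [-2.0427  7.9811] tcp frac -0.02169466682941259 0.027320813250506136 clear he,tip mm 41.48311352184931 38.64576531115965 he along 195.8694219269825
0.2 lip [-7.064  15.9282] tcp frac -0.03766770400055279 0.0454363099148646 clear he,tip mm 31.133579949246453 31.799749423761995 he along 196.59129486931934
0.1 lip [-12.0885  23.8803] tcp frac -0.049013639330204126 0.06657791748347455 clear he,tip mm 20.652819987175018 24.640192587651214 he along 195.3429176327862
0 lip [-17.0658  31.758 ] tcp frac -0.05561910798302011 0.09053439600199692 clear he,tip mm 10.14555392469747 17.23863072809886 he along 192.13676359007178
-0.05 lip [-19.5213  35.6443] tcp frac -0.05712167090747113 0.10349444530371807 clear he,tip mm 4.9148073243572945 13.470134144362797 he along 189.8087744592486
-0.1 lip [-21.9465  39.4825] tcp frac -0.057418110299699565 0.11706638025603344 clear he,tip mm -0.28323310893036385 9.66901780457455 he along 187.00486757255732
```

```bash
python3 -m handwheel '[[0,0,0.006,0],[-0.001,0,0.012,0],[-0.006,0,0.016,0],[-0.012,0,0.02,0],[-0.017,0,0.023,0],[-0.022,0,0.027,0],[-0.026,0,0.031,0],[-0.03,0,0.036,0],[-0.034,0,0.041,0],[-0.038,0,0.045,0],[-0.038,0,0.045,0]]' 0 8
python3 - <<'E'
from h import *
st(); w=cam('wrist'); cv2.imwrite('pics/w8.png',w['frame'][:,:,::-1])
H=np.array(w['hand_eye']); u=dict(w); u['T']=H
for f in (.4,.2,0):
    c,s=np.cos(f),np.sin(f)
    B=lambda x,z: np.array([(.154-x)*c-(.062-z)*s,0,-.011+(.062-z)*c+(.154-x)*s])
    print(f,'lip',proj(u,B(0,0)),'backtop',proj(u,B(.109,.068)),'bt edges',proj(u,B(.109,.068)+[0,.045,0])[1],proj(u,B(.109,.068)-[0,.045,0])[1])
# vertical gradient along the back's column to find the back's top edge
g=cv2.cvtColor(w['frame'],cv2.COLOR_RGB2GRAY); print(g[150:260:2,270])
E
```

```text
time: 18.15
position: [0.5337, 0.2286, 0.128]
tool_rot: [0.028, 1.0, 0.0, 0.0]
ft_force: [1.5, 1.0, 4.1]
grip_width: 0.0218
grip_force: 8.0
t 18.15 pos [0.5337 0.2286 0.128 ] x [-0.998  0.056 -0.   ] y [0.056 0.998 0.   ] F [1.5 1.  4.1] w 0.0218 gf 8.0 q [ 0.21  0.6   1.64  0.    0.9  -1.3 ]
0.4 lip [ 69.59680029 316.82822649] backtop [211.86514404 316.64261752] bt edges 418.7099539805182 214.54865990072318
0.2 lip [ 24.5226738  316.83810539] backtop [212.97487551 316.62685392] bt edges 424.78555344802 208.43870981420065
0 lip [-25.22311074 316.84233081] backtop [218.81496899 316.60666509] bt edges 431.31529524478265 201.8654898789619
[228 228 229 226 223 227 233 233 231 229 228 227 229 230 200 202 203 203
 200 201 202 143 135 136 136 136 108 120 187 229 229 231 229 229 229 228
 230 230 229 229 228 228 230 229 230 229 228 228 228 227 229 228 228 228
 228]
```

```bash
python3 - <<'E'
from h import *
w=cv2.imread('pics/w8.png',0).astype(int)
for r in (186,196,202,206,210): 
    d=np.abs(np.diff(cv2.GaussianBlur(w[r].astype(np.uint8).reshape(1,-1),(3,1),0)[0].astype(int))); i=np.argsort(-d)[:14]; print(r,sorted((int(k),int(d[k])) for k in i if 150<k<480))
v=cv2.imread('pics/w6.png',0)
st()
w5=cv2.imread('pics/w5.png',0); print('w5',w5[190:240:2,270])
E
```

```text
186 [(165, 40), (166, 79), (167, 51), (174, 29), (175, 33), (188, 42), (189, 46), (453, 37), (454, 53), (455, 31), (470, 31), (477, 55), (478, 80), (479, 36)]
196 [(165, 52), (166, 76), (167, 40), (174, 33), (188, 50), (189, 42), (239, 38), (394, 32), (395, 36), (454, 49), (455, 48), (477, 39), (478, 74), (479, 54)]
202 [(165, 66), (166, 67), (174, 34), (188, 49), (189, 35), (236, 31), (237, 43), (396, 41), (397, 43), (454, 43), (455, 57), (471, 30), (478, 59), (479, 74)]
206 [(164, 31), (165, 76), (166, 60), (174, 32), (188, 49), (189, 36), (211, 29), (454, 37), (455, 56), (456, 31), (471, 29), (478, 52), (479, 83)]
210 [(164, 38), (165, 80), (166, 53), (173, 28), (174, 33), (187, 36), (188, 46), (455, 52), (456, 40), (471, 30), (472, 28), (478, 47), (479, 81)]
t 18.2 pos [0.5336 0.2286 0.128 ] x [-0.998  0.056 -0.   ] y [0.056 0.998 0.   ] F [1.5 0.3 3.2] w 0.0219 gf 8.0 q [ 0.21  0.6   1.64  0.    0.9  -1.3 ]
w5 [236 236 235 236 235 209 149 224 239 238 233 229 228 229 229 228 226 121
  49  50  50  49  47  46  47]
```

```bash
python3 -m handwheel '[[-0.003,0,0.006,0],[-0.006,0,0.011,0],[-0.009,0,0.017,0],[-0.011,0,0.022,0],[-0.013,0,0.028,0],[-0.015,0,0.033,0],[-0.017,0,0.04,0],[-0.018,0,0.046,0],[-0.019,0,0.053,0],[-0.019,0,0.053,0]]' 0 8
python3 - <<'E'
from h import *
st(); w=cam('wrist'); cv2.imwrite('pics/w9.png',w['frame'][:,:,::-1])
g=cv2.cvtColor(w['frame'],cv2.COLOR_RGB2GRAY); print(g[150:260:2,270])
for r in (200,206,210,214,218,222):
    d=np.abs(np.diff(cv2.GaussianBlur(g[r:r+1],(3,1),0)[0].astype(int))); print(r,[(k,int(d[k])) for k in range(192,452) if d[k]>12 and not 255<k<380])
for r in vision.look_for('wrist','used_tube_1'): print(np.round(r['point']),round(r['conf'],2))
E
```

```text
time: 19.03
position: [0.5387, 0.2281, 0.1114]
tool_rot: [0.028, 1.0, -0.0, -0.001]
ft_force: [1.4, 0.4, 2.1]
grip_width: 0.022
grip_force: 8.0
t 19.03 pos [0.5387 0.2281 0.1114] x [-0.998  0.055  0.001] y [ 0.055  0.998 -0.   ] F [1.4 0.4 2.1] w 0.022 gf 8.0 q [ 0.21  0.63  1.64  0.    0.87 -1.31]
[229 232 231 231 229 231 230 228 231 230 229 230 151 155 151 152 146 149
 132 123 121 125 120  98  98 100  98 104  99 102 100 125 187 229 231 232
 221 223 222 225 222 223 224 220 223 224 221 222 222 223 223 220 220 222
 221]
200 [(220, 23), (221, 42), (222, 41), (223, 15), (411, 32), (412, 46), (413, 31)]
206 [(212, 17), (213, 30), (214, 40), (215, 27), (418, 17), (419, 39), (420, 44), (421, 23)]
210 [(207, 20), (208, 40), (209, 42), (210, 20), (423, 18), (424, 38), (425, 40), (426, 22)]
214 [(202, 14), (203, 30), (204, 16), (430, 25), (431, 17)]
218 []
222 []
[ 50. 350.] 0.77
[ 79. 292.] 0.7
[ 14. 332.] 0.69
[180. 315.] 0.27
```

```bash
python3 -m handwheel '[[-0.001,0,0.005,0],[-0.001,0,0.01,0],[-0.001,0,0.012,0],[-0.001,0,0.012,0]]' 0 8
python3 -m handwheel '[[0,0,0,0],[0,0,0,0],[0,0,0,0],[0,0,-0.01,0],[0,0,-0.02,0],[0,0,-0.04,0],[0,0,-0.06,0],[0,0,-0.08,0],[0,0,-0.11,0],[0,0,-0.14,0],[0,0,-0.17,0],[0,0,-0.2,0],[0,0,-0.23,0],[0,0,-0.26,0],[0,0,-0.28,0],[0,0,-0.3,0],[0,0,-0.3,0]]' 0 60
python3 - <<'E'
from h import *
st(); w=cam('wrist'); s=cam('scene'); t=cam('top')
for n in ('wrist','scene','top'):
  for r in vision.look_for(n,'used_tube_1')[:6]: print(n,np.round(r['point']),round(r['conf'],2))
a=w['frame'][:240,180:460]; b=s['frame'][250:430,190:400]
im=np.hstack([cv2.resize(a,(400,343)),cv2.resize(b,(400,343))]); cv2.imwrite('pics/w10.png',im[:,:,::-1])
g=cv2.cvtColor(w['frame'],cv2.COLOR_RGB2GRAY)
for r in (206,210,214,218):
    d=np.abs(np.diff(cv2.GaussianBlur(g[r:r+1],(3,1),0)[0].astype(int))); print(r,[(k,int(d[k])) for k in range(180,460) if d[k]>12 and not 255<k<380])
E
```

```text
time: 19.47
position: [0.5392, 0.2282, 0.1084]
tool_rot: [0.028, 1.0, -0.0, -0.0]
ft_force: [-0.0, 0.1, 3.0]
grip_width: 0.0222
grip_force: 8.0
time: 20.88
position: [0.5401, 0.2284, 0.1999]
tool_rot: [0.028, 1.0, 0.0, 0.001]
ft_force: [0.2, 0.4, -2.3]
grip_width: 0.0216
grip_force: 60.0
t 20.88 pos [0.5401 0.2284 0.1999] x [-0.998  0.055 -0.002] y [0.055 0.998 0.001] F [ 0.2  0.4 -2.3] w 0.0216 gf 60.0 q [ 0.21  0.51  1.57  0.    1.06 -1.31]
wrist [ 47. 351.] 0.91
wrist [ 78. 289.] 0.73
wrist [ 15. 334.] 0.59
scene [349. 280.] 0.89
scene [350. 318.] 0.73
scene [352. 299.] 0.67
scene [375. 241.] 0.63
scene [332. 287.] 0.58
top [281. 223.] 0.78
top [283. 210.] 0.68
top [290. 215.] 0.62
top [300. 217.] 0.61
206 [(202, 35), (203, 78), (204, 58), (205, 15), (208, 21), (209, 38), (210, 41), (211, 16), (419, 34), (420, 51), (421, 28), (422, 27), (423, 59), (424, 33), (431, 30), (432, 42), (433, 34), (434, 19), (437, 53), (438, 85), (439, 40)]
210 [(202, 33), (203, 78), (204, 60), (205, 16), (207, 28), (208, 45), (209, 37), (210, 14), (431, 27), (432, 39), (433, 34), (434, 21), (437, 48), (438, 84), (439, 45)]
214 [(202, 30), (203, 57), (204, 23), (429, 13), (431, 19), (432, 39), (433, 38), (434, 23), (437, 40), (438, 76), (439, 53)]
218 [(201, 44), (202, 74), (203, 47), (430, 27), (431, 34), (433, 30), (434, 25), (437, 37), (438, 76), (439, 55), (440, 14)]
```

View pics/w10.png

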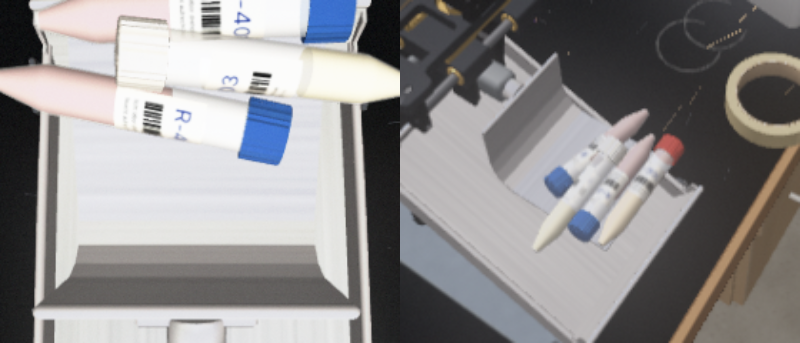

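```bash
python3 -m handwheel '[[-0.002,-0.017,0,0],[-0.006,-0.05,0,0],[-0.012,-0.1,0,0],[-0.02,-0.165,0,0],[-0.029,-0.245,0,0],[-0.039,-0.325,0,0],[-0.049,-0.405,0,0],[-0.058,-0.485,0,0],[-0.067,-0.56,0,0],[-0.075,-0.625,0,0],[-0.082,-0.68,0,0],[-0.086,-0.72,0,0],[-0.089,-0.745,0,0],[-0.091,-0.758,0,0]]' 0 60
python3 -m handwheel '[[-0.002,-0.017,0,0.001],[-0.006,-0.05,0,0.002],[-0.012,-0.1,0,0.003],[-0.02,-0.165,0,0.005],[-0.029,-0.245,0,0.007],[-0.039,-0.325,0,0.009],[-0.049,-0.405,0,0.011],[-0.058,-0.485,0,0.013],[-0.067,-0.56,0,0.015],[-0.075,-0.625,0,0.017],[-0.082,-0.68,0,0.019],[-0.086,-0.72,0,0.02],[-0.089,-0.745,0,0.02],[-0.091,-0.758,0,0.02],[-0.091,-0.758,0,0.02]]' 0 60
python3 - <<'E'
from h import *
st(); rel([.5695,-.229,.13]); w=cam('wrist'); cv2.imwrite('pics/w11.png',w['frame'][:,:,::-1]); cam('scene')
for n in ('wrist','scene'):
  for r in vision.look_for(n,'used_tube_1')[:6]: print(n,np.round(r['point']),round(r['conf'],2))
for r in vision.outline_of('wrist','white_tray')[:1]:
  ys,xs=np.nonzero(r['mask']); print('wt',r['conf'],ys.min(),ys.max(),xs.min(),xs.max()); print(at_z(w,(150,xs[ys==150].min()),.068),at_z(w,(150,xs[ys==150].max()),.068))
E
```

```text
time: 22.35
position: [0.554, -0.0016, 0.1984]
tool_rot: [0.028, 1.0, 0.0, -0.0]
ft_force: [0.3, 0.1, -2.8]
grip_width: 0.0218
grip_force: 60.0
time: 23.6
position: [0.5688, -0.2292, 0.1983]
tool_rot: [0.09, 0.996, 0.0, -0.0]
ft_force: [0.4, 0.2, -2.1]
grip_width: 0.0214
grip_force: 60.0
t 23.6 pos [ 0.5688 -0.2292  0.1983] x [-0.984  0.18   0.   ] y [0.18  0.984 0.   ] F [ 0.4  0.2 -2.1] w 0.0214 gf 60.0 q [-0.57  0.55  1.5   0.    1.1  -1.95]
frac [-0.0023  0.0009  0.2278] pos [ 0.5688 -0.2292  0.1983]
wrist [ 50. 351.] 0.9
wrist [ 86. 285.] 0.89
scene [170. 393.] 0.84
scene [171. 419.] 0.8
scene [173. 409.] 0.8
scene [159. 393.] 0.51
scene [353. 252.] 0.29
wt 0.98 0 251 179 464
[ 0.48797798 -0.31408247  0.068     ] [ 0.52402741 -0.11613272  0.068     ]
```

```bash
python3 -m handwheel '[[0,0,0.02,0],[0,0,0.05,0],[0,0,0.09,0],[0,0,0.13,0],[0,0,0.17,0],[0,0,0.2,0],[0,0,0.22,0],[0,0,0.228,0],[0,0,0.228,0]]' 0 60
python3 -m handwheel '[[0,0,0,0],[0,0,0,0],[0,0,0,0],[0,0,0,0],[0,0,0,0]]' 0 12
python3 - <<'E'
from h import *
st(); w=cam('wrist'); cv2.imwrite('pics/w12.png',w['frame'][:,:,::-1]); cam('scene')
for n in ('wrist','scene'):
  for r in vision.look_for(n,'used_tube_1')[:6]: print(n,np.round(r['point']),round(r['conf'],2))
E
```

```text
time: 24.6
position: [0.5684, -0.2287, 0.1292]
tool_rot: [0.09, 0.996, 0.0, -0.001]
ft_force: [0.3, -0.4, -2.9]
grip_width: 0.0217
grip_force: 60.0
time: 25.02
position: [0.5696, -0.2294, 0.131]
tool_rot: [0.09, 0.996, -0.001, 0.001]
ft_force: [1.8, -0.5, 0.6]
grip_width: 0.0216
grip_force: 12.0
t 25.02 pos [ 0.5696 -0.2294  0.131 ] x [-0.984  0.18  -0.003] y [ 0.18   0.984 -0.001] F [ 1.8 -0.5  0.6] w 0.0216 gf 12.0 q [-0.56  0.64  1.55  0.    0.95 -1.95]
wrist [116. 305.] 0.91
wrist [ 90. 351.] 0.89
wrist [ 26. 297.] 0.85
wrist [ 62. 322.] 0.57
scene [222. 413.] 0.83
scene [201. 387.] 0.83
scene [220. 395.] 0.75
scene [215. 385.] 0.71
```

```bash
cat > tb.py <<'E'
from h import *
np.set_printoptions(suppress=True,precision=4)
st(); C={n:cam(n) for n in ('wrist','scene','top')}
e=np.array([.984,-.179]); f=np.array([.179,.984])
for n in C:
  for r in vision.look_for(n,'used_tube_1')[:6]:
    if r['conf']>.35:
      p=at_z(C[n],r['point'],.013)[:2]-[.479,-.2126]; print(n,round(r['conf'],2),np.round(r['point']),'tray xy',p@e,p@f)
E
python3 tb.py; python3 - <<'E'
from h import *
w=cam('wrist'); u=dict(w); u['T']=np.array(w['hand_eye'])
for f in (.3,.5,.6,.7):
    L=np.array([.154*np.cos(f)-.062*np.sin(f),0,-.011+.062*np.cos(f)+.154*np.sin(f)]); print(f,proj(u,L)[0])
g=cv2.cvtColor(w['frame'],cv2.COLOR_RGB2GRAY); print(g[60:210:3,316])
E
```

```text
t 25.22 pos [ 0.5697 -0.2295  0.1309] x [-0.984  0.18  -0.003] y [ 0.18   0.984 -0.001] F [ 3.2 -0.6  2.7] w 0.022 gf 12.0 q [-0.56  0.64  1.55  0.    0.95 -1.95]
wrist 0.88 [ 61. 323.] tray xy -0.03246312008769845 0.003834969308336611
wrist 0.87 [ 91. 352.] tray xy -0.012848650495907228 0.02446941997540668
wrist 0.73 [117. 306.] tray xy 0.004971443132355534 -0.008458803679566659
wrist 0.65 [ 28. 298.] tray xy -0.05341193546215663 -0.013037849766902946
scene 0.83 [220. 411.] tray xy -0.05373226540225933 -0.01260466531559089
scene 0.66 [206. 386.] tray xy 0.012761132934727696 -0.013313320350586303
scene 0.59 [218. 384.] tray xy -0.006474424087836298 0.02019434278908561
scene 0.5 [218. 397.] tray xy -0.027238118749927948 0.00016761956405021084
top 0.65 [169. 336.] tray xy 0.2047448089847657 0.20703083487187915
0.3 47.6033634578333
0.5 90.81869289661623
0.6 111.27551591444407
0.7 131.12622872732453
[213 212 212 209 196 243 243 186 230 244 248 247 248 248 242 170 225 231
 247 245 247 245 219 177 175 181 176 177 178 169 172 180 174 179 181 172
 174 175 174 177 173 178 172 176 176 171 171 173 164 114]
```

```bash
python3 -m handwheel '[[0.01,0,-0.01,0],[0.02,0,-0.02,0],[0.03,0,-0.03,0],[0.04,0,-0.04,0],[0.05,0,-0.05,0],[0.06,0,-0.06,0],[0.07,0,-0.07,0],[0.08,0,-0.08,0],[0.08,0,-0.085,0],[0.08,0,-0.085,0]]' 0 8
python3 tb.py
python3 - <<'E'
from h import *
w=cam('wrist')
g=cv2.cvtColor(w['frame'],cv2.COLOR_RGB2GRAY); print(g[60:210:3,316])
E
```

```text
time: 26.4
position: [0.5452, -0.2248, 0.1562]
tool_rot: [0.09, 0.996, -0.0, 0.0]
ft_force: [1.1, -0.3, -1.2]
grip_width: 0.0221
grip_force: 8.0
t 26.4 pos [ 0.5452 -0.2248  0.1562] x [-0.984  0.18  -0.001] y [ 0.18   0.984 -0.   ] F [ 1.1 -0.3 -1.2] w 0.0221 gf 8.0 q [-0.58  0.57  1.59  0.    0.97 -1.97]
wrist 0.96 [120. 302.] tray xy -0.01862914614528809 -0.012173447391857328
wrist 0.95 [ 51. 300.] tray xy -0.06884046971675672 -0.012543294232160229
wrist 0.94 [ 81. 320.] tray xy -0.04768800963056704 0.00234652584779094
wrist 0.8 [101. 356.] tray xy -0.03296417040960678 0.029992643026898417
scene 0.84 [224. 415.] tray xy -0.06536014515950445 -0.010323936394810475
scene 0.82 [221. 389.] tray xy -0.019016536384610924 0.02058693078317619
scene 0.67 [346. 256.] tray xy -0.026291007673370618 0.4239108286009253
scene 0.53 [205. 398.] tray xy -0.0038285979649869254 -0.032190863256384795
[241 210 243 234 140 194 244 232  73  87 130 188 212 240 248 248 234 212
 239 248 246 247 244 205 162 164 167 165 165 170 168 163 166 157 159 166
 162 167 167 162 164 165 163 164 163 165 165 164 161 159]
```

```bash
python3 -m handwheel '[[-0.02,0,-0.02,0],[-0.04,0,-0.04,0],[-0.05,0,-0.06,0],[-0.06,0,-0.08,0],[-0.06,0,-0.1,0],[-0.06,0,-0.12,0],[-0.06,0,-0.14,0],[-0.06,0,-0.16,0]]' 0 8
python3 -m handwheel '[[0,0,0,0],[0,0,-0.04,0],[0,0,-0.08,0],[0,0,-0.12,0],[0,0,-0.16,0],[0,0,-0.2,0],[0,0,-0.24,0],[0,0,-0.24,0]]' 0 50
python3 tb.py
python3 - <<'E'
from h import *
w=cam('wrist'); cv2.imwrite('pics/w13.png',w['frame'][:,:,::-1])
for r in vision.outline_of('wrist','scoop_lip')[:1]:
  ys,xs=np.nonzero(r['mask']); print(r['conf'],ys.min(),ys.max(),xs.min(),xs.max())
u=dict(w); u['T']=np.array(w['hand_eye'])
for f in (.6,.8,1,1.2):
    L=np.array([.154*np.cos(f)-.062*np.sin(f),0,-.011+.062*np.cos(f)+.154*np.sin(f)]); print(f,proj(u,L)[0],proj(u,L+[0,.045,0])[1]-proj(u,L-[0,.045,0])[1])
E
```

```text
time: 27.42
position: [0.5626, -0.2277, 0.2042]
tool_rot: [0.09, 0.996, 0.0, -0.0]
ft_force: [0.4, -0.1, -1.5]
grip_width: 0.022
grip_force: 8.0
time: 28.08
position: [0.5639, -0.2285, 0.278]
tool_rot: [0.09, 0.996, -0.001, 0.002]
ft_force: [0.4, -0.1, -2.2]
grip_width: 0.0217
grip_force: 50.0
t 28.08 pos [ 0.5639 -0.2285  0.278 ] x [-0.984  0.18  -0.005] y [ 0.18   0.984 -0.002] F [ 0.4 -0.1 -2.2] w 0.0217 gf 50.0 q [-0.57  0.45  1.42  0.    1.26 -1.96]
wrist 0.81 [ 85. 304.] tray xy -0.039049984719929993 -0.014650821083302264
wrist 0.79 [ 70. 337.] tray xy -0.054255099750610554 0.020593593584204147
wrist 0.69 [ 53. 305.] tray xy -0.07079168678659875 -0.013630417365812561
wrist 0.63 [104. 340.] tray xy -0.019107474712317118 0.024679651044053057
scene 0.85 [224. 417.] tray xy -0.06905058144327074 -0.013992373959607871
scene 0.83 [209. 403.] tray xy -0.02078549193108863 -0.02775109897254027
scene 0.74 [223. 402.] tray xy -0.04435911530158773 0.005969126087501342
scene 0.68 [141. 375.] tray xy 0.17151418330653817 -0.17516880932601017
scene 0.46 [223. 379.] tray xy -0.006242494837488028 0.03902745541078432
0.62 121 386 225 410
0.6 111.27574771273116 121.34856988944131
0.8 150.4784519752004 111.99794507599836
1 188.0740902795959 105.64298825968325
1.2 224.78195831229766 101.71821551809586
```

```bash
python3 -m handwheel '[[0.01,0.03,0,0],[0.03,0.1,0,-0.003],[0.06,0.19,0,-0.007],[0.09,0.29,0,-0.011],[0.12,0.39,0,-0.015],[0.15,0.49,0,-0.019],[0.18,0.59,0,-0.023],[0.21,0.67,0,-0.026],[0.225,0.72,0,-0.029],[0.232,0.749,0,-0.029],[0.232,0.749,0,-0.029]]' 0 60
python3 - <<'E'
from h import *
st(); w=cam('wrist'); s=cam('scene'); cv2.imwrite('pics/w14.png',w['frame'][:,:,::-1])
g=cv2.cvtColor(w['frame'],cv2.COLOR_RGB2GRAY); print(g[80:230:3,290])
for r in (150,165,180):
    d=np.abs(np.diff(cv2.GaussianBlur(g[r:r+1],(3,1),0)[0].astype(int))); print(r,[(k,int(d[k])) for k in range(200,440) if d[k]>20])
for r in vision.outline_of('wrist','scoop_lip')[:1]:
  ys,xs=np.nonzero(r['mask']); print(r['conf'],ys.min(),ys.max(),xs.min(),xs.max())
E
```

```text
time: 29.4
position: [0.5342, 0.0079, 0.2756]
tool_rot: [-0.002, 1.0, 0.0, -0.0]
ft_force: [-0.6, -0.1, -1.8]
grip_width: 0.0213
grip_force: 60.0
t 29.4 pos [0.5342 0.0079 0.2756] x [-1.    -0.003  0.   ] y [-0.003  1.     0.001] F [-0.6 -0.1 -1.8] w 0.0213 gf 60.0 q [-0.19  0.35  1.6   0.    1.19 -1.77]
[177 199 198 197 148  14  16  11  17  13  18  20  20  19 157 160 157 155
 158 164 162 168 161 168 163 163 162 153 161 166 158 163 169 163 162 159
 166 157 164 163 162 157 161 116 200 202 175 197 203 193]
150 [(200, 30), (201, 52), (202, 39), (216, 21), (254, 31), (255, 57), (256, 40), (377, 38), (378, 51), (379, 30), (428, 36), (429, 35)]
165 [(200, 45), (253, 30), (254, 52), (255, 34), (378, 29), (379, 47), (380, 34), (426, 30), (427, 34)]
180 [(212, 21), (252, 44), (253, 54), (254, 21), (379, 25), (380, 47), (381, 39), (424, 29), (425, 36), (426, 21)]
0.95 120 387 225 410
```

```bash
python3 -m handwheel '[[0,0,0.05,0],[0,0,0.14,0],[0,0,0.23,0],[0,0,0.31,0],[0,0,0.38,0],[0,0,0.43,0],[0,0,0.46,0],[0,0,0.472,0],[0,0,0.472,0]]' 0 60
python3 -m handwheel '[[0,0,0,0],[0,0,0,0],[-0.034,0,0.028,0],[-0.068,0,0.056,0],[-0.09,0,0.075,0],[-0.109,0,0.093,0],[-0.128,0,0.113,0],[-0.146,0,0.134,0],[-0.162,0,0.156,0],[-0.178,0,0.179,0],[-0.192,0,0.202,0],[-0.206,0,0.226,0],[-0.215,0,0.242,0],[-0.223,0,0.258,0],[-0.23,0,0.274,0],[-0.23,0,0.277,0],[-0.23,0,0.277,0]]' 0 8
python3 - <<'E'
from h import *
st(); w=cam('wrist'); cv2.imwrite('pics/w15.png',w['frame'][:,:,::-1])
g=cv2.cvtColor(w['frame'],cv2.COLOR_RGB2GRAY)
for r in (206,210,214,218,222):
    d=np.abs(np.diff(cv2.GaussianBlur(g[r:r+1],(3,1),0)[0].astype(int))); print(r,[(k,int(d[k])) for k in range(180,460) if d[k]>15 and not 255<k<380])
E
```

```text
time: 30.3
position: [0.5358, 0.0045, 0.1344]
tool_rot: [0.0, 1.0, -0.0, 0.0]
ft_force: [-0.7, -0.9, 1.3]
grip_width: 0.022
grip_force: 60.0
time: 31.72
position: [0.6038, 0.0059, 0.0507]
tool_rot: [-0.001, 1.0, 0.0, -0.0]
ft_force: [-0.1, -0.7, -0.7]
grip_width: 0.0216
grip_force: 8.0
t 31.72 pos [0.6038 0.0059 0.0507] x [-1.    -0.001  0.   ] y [-0.001  1.     0.   ] F [-0.1 -0.7 -0.7] w 0.0216 gf 8.0 q [-0.18  0.74  1.61  0.    0.78 -1.75]
206 [(216, 20), (217, 23), (416, 20), (417, 18)]
210 [(211, 17), (212, 25), (213, 18), (421, 24), (422, 21)]
214 [(207, 22), (208, 21), (425, 16), (426, 22)]
218 [(202, 27), (203, 64), (204, 56), (205, 30), (428, 18), (429, 52), (430, 74), (431, 34)]
222 [(202, 22), (203, 66), (204, 78), (205, 40), (428, 32), (429, 77), (430, 73), (431, 27)]
```

```bash
python3 -m handwheel '[[0,0,0.003,0],[0,0,0.003,0],[0,0,0.003,0],[0,0,0.003,0],[0,0,0.003,0],[0,0,-0.03,0],[0,0,-0.1,0],[0,0,-0.2,0],[0,0,-0.33,0],[0,0,-0.46,0],[0,0,-0.58,0],[0,0,-0.65,0],[0,0,-0.65,0]]' 50 8
python3 tb.py
python3 - <<'E'
from h import *
np.set_printoptions(suppress=True,precision=4)
w=cam('wrist'); g=cv2.cvtColor(w['frame'],cv2.COLOR_RGB2GRAY)
for r in vision.outline_of('wrist','scoop_lip')[:1]:
  m=r['mask']; ys,xs=np.nonzero(m); print(r['conf'],ys.min(),ys.max(),xs.min(),xs.max())
  y0=ys.min(); a=xs[ys==y0+3]; print('lip',at_z(w,(y0,a.min()),0)[:2],at_z(w,(y0,a.max()),0)[:2]); print('handle end',at_z(w,(ys.max(),np.median(xs[ys==ys.max()])),.0735)[:2])
t=cam('top')
for l,z in [('violet_bottle',.05),('blue_bottle',.05),('brown_bottle',.05),('tape_roll',.0125),('white_tray',.03),('stand',.008)]:
  r=vision.look_for('top',l)[:1]
  if r: print(l,round(r[0]['conf'],2),at_z(t,r[0]['point'],z)[:2])
E
```

```text
time: 32.85
position: [0.6072, 0.0054, 0.253]
tool_rot: [-0.001, 1.0, -0.001, 0.007]
ft_force: [0.6, 0.1, -0.3]
grip_width: 0.0434
grip_force: 0.0
t 32.85 pos [0.6072 0.0054 0.253 ] x [-1.    -0.002 -0.013] y [-0.001  1.    -0.002] F [ 0.6  0.1 -0.3] w 0.0434 gf 0.0 q [-0.18  0.47  1.46  0.    1.19 -1.75]
wrist 0.84 [ 27. 129.] tray xy -0.052639726944334504 0.021577573399746582
wrist 0.79 [  7. 111.] tray xy -0.06804946447359571 0.0022149192659212183
wrist 0.61 [35. 91.] tray xy -0.03943530686925638 -0.01684111357170058
scene 0.52 [224. 401.] tray xy -0.045343587308853406 0.010580146783490821
scene 0.52 [224. 379.] tray xy -0.0076672179179141054 0.040511980979963585
scene 0.51 [226. 415.] tray xy -0.0709163896797666 -0.003951727436694624
scene 0.51 [210. 404.] tray xy -0.02294766977362726 -0.02925745167289126
top 0.89 [283. 411.] tray xy -0.04021305517935982 -0.015521269286169799
top 0.83 [295. 405.] tray xy -0.07076410702773935 -0.007164270866990131
top 0.75 [286. 401.] tray xy -0.05093345007753231 0.005725024072046869
top 0.64 [273. 392.] tray xy -0.024455807861145727 0.03219953885892736
0.69 55 255 269 364
lip [ 0.4489 -0.0385] [0.4487 0.0497]
handle end [0.6375 0.0073]
tape_roll 0.61 [ 0.3868 -0.0266]
white_tray 0.55 [ 0.4987 -0.2246]
stand 0.55 [0.5562 0.264 ]
```

```bash
python3 - <<'E'
from h import *
np.set_printoptions(suppress=True,precision=3)
T=cam('top'); S=cam('scene'); D={}
e=np.array([.984,-.179]); f=np.array([.179,.984])
for n in ('top','scene'):
  D[n]=[r for r in vision.outline_of(n,'used_tube_1') if r['conf']>.4][:4]
for a in D['top']:
  out=[]
  for b in D['scene']:
    P,err=tri(T,a['point'],S,b['point']); out.append((round(err*1e3,1),round(P[2]*1e3),np.round((P[:2]-[.479,-.2126])@np.c_[e,f],3)))
  print(np.round(a['point']),out)
from scipy.stats import linregress
for n,C in(('top',T),('scene',S)):
  for r in D[n]:
    ys,xs=np.nonzero(r['mask']); A=np.c_[ys,xs]; c=A.mean(0); v=np.linalg.svd(A-c,full_matrices=False)[2][0]; q=(A-c)@v
    p,s=[((at_z(C,c+v*k,.013)[:2]-[.479,-.2126])@np.c_[e,f]) for k in (q.min(),q.max())]; print(n,p,s,'len',np.linalg.norm(p-s))
E
```

```text
[275. 392.] [(np.float64(28.4), 35, array([-0.045,  0.027])), (np.float64(53.4), 55, array([-0.06 ,  0.026])), (np.float64(22.5), 75, array([-0.048,  0.033])), (np.float64(22.0), 14, array([-0.018,  0.036]))]
[298. 406.] [(np.float64(31.2), 13, array([-0.062, -0.002])), (np.float64(4.8), 27, array([-0.076, -0.006])), (np.float64(35.3), 56, array([-0.066,  0.005])), (np.float64(83.4), 4, array([-0.039,  0.012]))]
[286. 400.] [(np.float64(1.3), 20, array([-0.052,  0.01 ])), (np.float64(24.6), 37, array([-0.066,  0.008])), (np.float64(6.3), 62, array([-0.055,  0.017])), (np.float64(52.8), 5, array([-0.027,  0.021]))]
[284. 412.] [(np.float64(3.2), -19, array([-0.035, -0.022])), (np.float64(23.8), 0, array([-0.05 , -0.024])), (np.float64(8.4), 26, array([-0.039, -0.014])), (np.float64(57.2), -34, array([-0.009, -0.011]))]
top [-0.021 -0.026] [-0.018  0.077] len 0.10244961852860442
top [-0.068  0.04 ] [-0.072 -0.058] len 0.09790189130992222
top [-0.051 -0.053] [-0.049  0.048] len 0.10086654196946576
top [-0.039 -0.074] [-0.033  0.032] len 0.10604827033788156
scene [-0.047 -0.055] [-0.048  0.048] len 0.10293218227709718
scene [-0.069 -0.064] [-0.068  0.043] len 0.10647148423404237
scene [-0.033 -0.079] [-0.025  0.024] len 0.1034276214275059
scene [-0.016 -0.033] [-0.018  0.061] len 0.09327859173401738
```

```bash
python3 -c "
from rig import job
print(job.hand_in())"
```

```text
the job is handed in; nothing more can be done
None
```

The job is handed in at about 33 s of the 72 s limit. All four used tubes lie side by side in the white tray, the scoop stands flat on the desk about 15 mm from where it started, and the steel tray stays tilted. I did not move the bottles or the tape; the last camera check missed the bottles and placed the tape within about 1 cm of its starting position.

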